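Unclamp the finished brass stand at the goldsmith's bench

TASK

The brass display stand in the bench vise is finished: slide the vise's jaw well open (a good 20 mm) by its upright grip plate, lift the stand straight up out of the vise, and set it down gently, upright on its foot, inside the shallow white tray. Leave the jaw open and do not disturb the flask, the tin or the mallet.

Things in the scene. Friction and masses are not known exactly. Their poses are not given: they have to be found in the camera images.
- vise: grey bench vise fixed to the bench, 250 x 120 mm. Origin: on the bench, below the middle of the clamping gap; x points from the sliding jaw to the fixed jaw (roughly away from the robot), y along the jaws, z up. Bed top at z = 30 mm, x -165 to +75 mm. Fixed jaw: 112 mm wide, inner face at x = +22.5 mm, top at z = 60 mm.
- jaw (a joint): opening of the sliding jaw in m: 0 shut (it starts 0 to 0.003), 0.05 at the end stop. It slides along the vise's -x and stays where it is left; friction about 5 N, damping 15 N s/m. Shut, its inner face is at vise x = -22.5 mm; it is 112 mm wide, 40 mm thick, top at z = 60 mm. Open it well clear: 20 mm or more.
- jaw_grip (a point): middle of the top edge of the sliding jaw's upright dark steel grip plate: 14 mm thick along the vise's x, 40 mm wide along its y, top 105 mm above the bench, free on all sides down to 60 mm above the bench. 85 mm to the -x side of the vise origin when shut; moves with the jaw. Axes as the vise's.
- stand: finished part: brass stand like an upside-down T, about 0.4 kg. Foot 44 (x) x 100 (y) x 6 mm; on it an upright plate 8 mm thick (x), 90 mm long (y), up to z = 71 mm, with two windows (z 20 to 59) beside a solid middle strip 34 mm wide. Origin: middle of the underside. Starts upright on the vise bed (z = 30 mm), x along the vise's x, within 10 mm of its middle in y.
- tray: shallow open white plastic tray, fixed to the bench, 160 (x) x 200 (y) x 22 mm high outside, walls and floor 6 mm thick. Origin: middle of its underside on the bench; z up. The stand fits in it at any yaw near the middle.
- flask: bystander: dark steel drinking flask, 68 mm diameter, 210 mm tall, loose; origin at the middle of its underside
- tin: bystander: round aluminium tin, 84 mm diameter, 36 mm high, loose; origin at the middle of its underside
- mallet: bystander: wooden mallet lying on the bench, 220 mm long along its x, loose; origin under its middle
- jaw_lip (a point): middle of the inner edge of the sliding jaw's steel lip (z 41 to 53 mm over the bench). The lip overhangs the stand's foot by 12 mm when shut, so the stand cannot rise until the jaw is about 14 mm open. Moves with the jaw; axes as the vise's.
Not all that is in view belongs to the job. Of the things that look like the stand, the middle-sized one is meant.

How it is judged:
On the way, in this order (a step that is already met when the one before it is completed fails the run):
1. the jaw is open by at least 18 mm while the stand still stands on the vise's bed (value of joint jaw above 0.018 m and z of stand in the frame of vise below 0.036 m and angle between stand's own z axis and vertical below 0.15 rad and horizontal distance between stand and vise below 0.06 m), for 0.2 s.
2. the stand is lifted above the jaws (at least 35 mm up) over the vise, roughly upright (z of stand in the frame of vise above 0.065 m and horizontal distance between stand and vise below 0.12 m and angle between stand's own z axis and vertical below 0.5 rad), for 0.05 s.
At the end, for the whole second after the job is handed in: The stand rests, released and still, upright (within about 5 degrees) with its whole foot on the tray's floor, anywhere inside the walls; the jaw is still open by at least 18 mm (z of stand in the frame of tray between 0.003 and 0.01 m and x of stand in the frame of tray between -0.056 and 0.056 m and y of stand in the frame of tray between -0.076 and 0.076 m and angle between stand's own z axis and vertical below 0.08 rad and linear speed of stand below 0.02 m/s and value of joint jaw above 0.018 m); the robot touches nothing.
It fails at once if the stand is dropped or thrown: it moves faster than 0.6 m/s (a fall of about 2 cm) with no finger on it (linear speed of stand above 0.6 m/s and contact force between the fingers and stand below 0.1 N).
It fails at once if the flask, tin or mallet is moved by more than 30 mm (distance of any of flask, tin, mallet from where it was at the start of the episode above 0.03 m).
It also fails if it takes over 45 s, if anything falls off the work surface, if the arm or the gripper's body presses on something with over 40 N, if the wrist force passes 120 N, or if a joint passes its speed limit or range.

ROBOT

A 6-joint arm with a two-finger parallel gripper is mounted at the origin on the work surface. World frame = base frame: x ahead of the robot, y to its left, z up, the work surface at z = 0. Lengths are in m, angles in rad, forces in N, time in s.
With the tool pointing down it reaches from about 0.3 to 0.875 m from the base axis. Payload 6.4 kg.
Tool frame: the origin (TCP) lies midway between the tips of the shut fingers; the grasp point (between the pads) lies 19 mm behind it; z points along the fingers, y is the line along which they close (so a half turn about z gives the same grasp; the last joint's range is limited). The gripper opens to 85 mm and grips with 20 to 120 N. Pads are 22 mm wide; open, the fingers measure 114 mm over their backs; the gripper's body (76 mm by 85 mm) begins 54 mm behind the grasp point. The pads swing forward as they close: fully open they stand 13 mm farther back than shut.
Start: joints at [1.094, 0.181, 1.607, -0, 1.354, -0.206], TCP at [0.154, 0.554, 0.231] pointing down, gripper open.
Joint ranges: [-2.99, 2.99], [-0.89, 2.07], [0.3, 2.58], [-1.14, 4.28], [0, 2.63], [-3.12, 3.12]. Speed limits (rad/s): [2.57, 2.57, 3.01, 3.14, 3.14, 3.14].

INTERFACE

Orientations are given as a unit quaternion [w, x, y, z].
In Python, from bench import * gives the robot as it stands.
- The arm moves only by the tool play_rows, never from a script. Its argument "plan" is a list of rows, each a list of 3 entries, a list of its own where there are three numbers: the finger opening in mm, from 0 to 85.4, then the shift along the tool's x, y, z normalised to -1 to 1, where 1 is 40 cm, then the turn about the tool's z normalised to -1 to 1, where 1 is pi rad. A call has 1 to 10 rows; each row is the pose to reach, as a shift and turn from the pose commanded when the call began, along the tool's axes at that moment, turning the shorter way round; what a row does not reach only later rows make up. A row lasts 1/10 s, in which the tool goes at most 50 mm and 8.59 degrees, less where a joint would pass 70% of its speed; a pose out of reach is approached as far as the arm can. A call with a number of a shift or a turn outside -1 to 1 is refused whole. A call with a gripper value outside its range is refused whole. The fingers move at their own pace and stop on an object; the grip force is fixed at half the most. Time passes only in rows, so rows that repeat a pose let the fingers close. It gives the time, the measured TCP pose, the force, the opening and the grip force at its end, in the units of the state.
- get_obs(): the state, without advancing time (a new reading comes with each control period).
- camera(name): name is "side" or "top"; returns a dict with "image" (480x640x3 uint8, red, green, blue), "range_z" (480x640 float32, m along the optical axis (not along the pixel's ray), 0 where there is no reading), "intrinsics" (3x3 intrinsics, pixels), "k1" (the pictures are not rectified: a ray, as slopes to the right and down, at radius r is drawn at 1 + k1 r^2 times it, then the intrinsics apply), "rvec" (rotation vector, rad) and "tvec" (3), from world to camera coordinates, as OpenCV has them. Camera axes: x right, y down, z forward; pixel columns grow to the right and rows downward; lengths in m; the calibration is good to about 2 mm. A picture is of the moment at which its call begins.
- hand_in(): hands the job in; it is judged then, once.
Trained networks look in a picture, given as the dict that the camera call returned (one of the last four; its "shot" number tells which), for a name from the list of things; names that differ only in an ending like _2 or _b are one class to them, and where a whole thing is asked for, a point or a joint stands for the part that bears it (a point fixed in the world has none). Each returns a list of dicts, best first, with "conf" (0 to 1); they miss things now and then, are a little off and sometimes report something else, mostly with a low value. They report only what shows in the picture. A call takes as long as a camera call. They do not tell look-alikes from the thing itself.
- search_frame(picture, label): "rect" ([centre column, centre row, width, height] in pixels, round what is visible of it).
- masks_of(picture, label): "mask" (480x640 bool, what is visible of it) and "rect" ([centre column, centre row, width, height] in pixels, round what is visible of it).
The state is a dict: "time_s": time; "q": joint angles; "dq": joint speeds; "joint_efforts": joint torques, N m; "eef_pos": TCP position; "eef_rot": TCP orientation; "wrist_force": force on the tool from outside, world axes, zero at the start; "torque": the same for the moment, N m; "opening": opening from 0.0 (shut) to 1.0 (fully open); "grasp_force": force on a finger pad.
Only numpy, scipy, OpenCV 4.12 (cv2) and the standard library are available. Lean on these libraries where they do the work, as an engineer would, in place of code of your own. Each camera call takes 0.05 s, during which the arm holds its last target. There are 200 camera calls.

## Working session

There is one attempt and no reset: what is moved stays moved. The work goes in short steps, Python scripts to look and compute and a tool call to move; the robot and the scene stay as the last step left them, time stands still between calls to the robot, and variables do not carry over. Pictures are saved under pics/ and viewed, at most 10 in all, crops included, and the job is handed in when it is done.

Besides the shell and the picture viewer there is one more tool, called after "Call:" by a JSON object that holds its "name" and its "arguments". play_rows: Moves the arm, as the interface text tells. Its arguments: {"type":"object","properties":{"plan":{"type":"array","items":{"type":"array"}}},"required":["plan"]}

```bash
mkdir -p pics; cat > h.py <<'E'
from bench import *
import numpy as np, cv2
def save(p,name,box=None,s=1):
    im=cv2.cvtColor(p["image"],cv2.COLOR_RGB2BGR)
    if box: im=im[box[1]:box[3],box[0]:box[2]]
    cv2.imwrite(f"pics/{name}.png",cv2.resize(im,None,fx=s,fy=s,interpolation=cv2.INTER_CUBIC))
def cloud(p):
    K=np.array(p["intrinsics"]);v,u=np.mgrid[0:480,0:640].astype(float)
    d=np.stack([(u-K[0,2])/K[0,0],(v-K[1,2])/K[1,1]],-1);s=d.copy()
    for _ in range(15): s=d/(1+p["k1"]*(s**2).sum(-1,keepdims=True))
    z=p["range_z"][...,None];c=np.concatenate([s*z,z],-1)
    R=cv2.Rodrigues(np.array(p["rvec"],float))[0]
    w=(c-np.array(p["tvec"]).reshape(3))@R
    w[p["range_z"]<=0]=np.nan
    return w
E
python3 - <<'E'
from h import *
for n in("top","side"):
    p=camera(n);save(p,n+"0");w=cloud(p)
    for l in("vise","jaw_grip","stand","tray","flask","tin","mallet"):
        for r in masks_of(p,l)[:5]:
            q=w[r["mask"]];q=q[~np.isnan(q[:,0])]
            if len(q):print(n,l,round(r["conf"],2),np.round(r["rect"]),np.round(np.median(q,0),3),"lo",np.round(np.percentile(q,3,0),3),"hi",np.round(np.percentile(q,97,0),3))
o=get_obs();print(o["time_s"],o["eef_pos"],o["eef_rot"])
E
```

```text
top vise 0.78 [274. 221.  84. 116.] [0.539 0.19  0.046] lo [0.442 0.12  0.008] hi [0.662 0.257 0.085]
top jaw_grip 0.7 [272. 220.  64.  51.] [0.554 0.193 0.059] lo [0.503 0.136 0.033] hi [0.597 0.238 0.106]
top stand 0.81 [187. 211.  64.  54.] [0.571 0.377 0.015] lo [0.526 0.33  0.005] hi [0.618 0.424 0.096]
top stand 0.65 [284. 199.  47.  24.] [0.599 0.164 0.052] lo [0.582 0.122 0.034] hi [0.628 0.21  0.104]
top tray 0.7 [426. 232. 101.  82.] [ 0.548 -0.157  0.007] lo [ 0.469 -0.255  0.003] hi [ 0.627 -0.059  0.024]
top flask 0.79 [141. 338.  65.  38.] [0.306 0.418 0.185] lo [0.275 0.405 0.023] hi [0.333 0.46  0.213]
top flask 0.69 [273. 221.  56.  50.] [0.554 0.193 0.06 ] lo [0.503 0.138 0.036] hi [0.596 0.238 0.106]
top tin 0.74 [275. 223.  81. 114.] [0.543 0.189 0.044] lo [0.442 0.118 0.006] hi [0.665 0.257 0.078]
top tin 0.72 [320. 128.  40.  37.] [0.768 0.088 0.037] lo [0.733 0.052 0.008] hi [0.809 0.124 0.04 ]
top mallet 0.74 [410. 129.  93.  43.] [ 0.78  -0.09   0.024] lo [ 0.738 -0.227  0.001] hi [ 0.814 -0.015  0.03 ]
side vise 0.82 [307. 303. 131. 101.] [0.542 0.217 0.034]
[... 297 characters left out ...]
.571 0.395 0.011] lo [0.525 0.338 0.006] hi [0.628 0.437 0.096]
side stand 0.69 [286. 277.  38.  52.] [0.601 0.178 0.069] lo [0.585 0.127 0.035] hi [0.628 0.213 0.104]
side tray 0.72 [347. 198.  70.  68.] [ 0.548 -0.154  0.008] lo [ 0.468 -0.257  0.003] hi [ 0.628 -0.052  0.024]
side flask 0.84 [425. 426.  56.  98.] [0.303 0.461 0.176] lo [0.273 0.416 0.019] hi [0.331 0.472 0.213]
side tin 0.74 [225. 249.  36.  37.] [0.769 0.101 0.036] lo [0.734 0.056 0.007] hi [0.806 0.129 0.04 ]
side mallet 0.85 [243. 190.  50.  62.] [ 0.78  -0.054  0.024] lo [ 0.74  -0.213  0.001] hi [ 0.817 -0.012  0.029]
0.8 [0.15382784 0.55406391 0.23129694] [1.07761838e-05 1.35015550e-01 9.90843479e-01 1.45886704e-05]
```

View pics/top0.png

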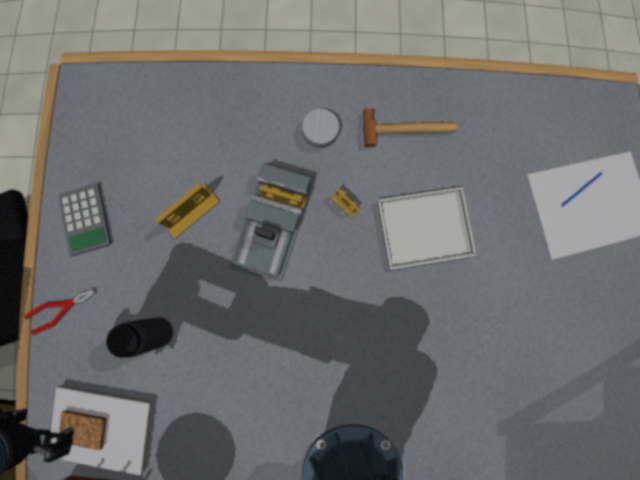

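View pics/side0.png

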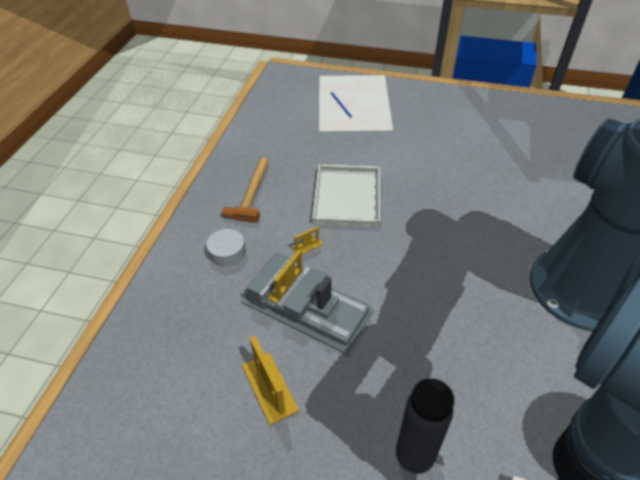

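```bash
python3 - <<'E'
from h import *
P=[camera("top"),camera("side")]
save(P[0],"crop",(220,150,340,300),4)
W=[cloud(p) for p in P]
A=np.concatenate([w.reshape(-1,3) for w in W]);A=A[~np.isnan(A[:,0])]
for n,a in (("all",A),("top",W[0].reshape(-1,3)),("side",W[1].reshape(-1,3))):
    for nm,b in (("grip",(0.42,.56,.1,.3,.097,.112)),("plate",(.56,.65,.08,.26,.094,.112)),("jaws",(.42,.7,.08,.3,.055,.064)),("bed",(.40,.7,.08,.3,.026,.034)),("traytop",(.44,.66,-.28,-.03,.018,.026))):
        m=(a[:,0]>b[0])&(a[:,0]<b[1])&(a[:,1]>b[2])&(a[:,1]<b[3])&(a[:,2]>b[4])&(a[:,2]<b[5])
        q=a[m]
        if len(q)>8:
            r=cv2.minAreaRect(q[:,:2].astype(np.float32)*1000)
            print(n,nm,len(q),np.round(r[0],1),np.round(r[1],1),round(r[2],1),"z",np.round(np.median(q[:,2]),4),"mean",np.round(q.mean(0),4))
E
```

```text
all grip 282 [518.5 201.3] [40.5 14.5] 74.5 z 0.1054 mean [0.5181 0.2021 0.1049]
all plate 421 [599.8 169.4] [91.6 10.9] 74.9 z 0.1015 mean [0.5996 0.1706 0.101 ]
all jaws 3724 [587.2 181.6] [114.1 157.7] 73.7 z 0.0607 mean [0.5978 0.1805 0.0605]
all bed 3313 [558.5 188.2] [115.4 241. ] 74.1 z 0.0311 mean [0.4963 0.2123 0.0309]
all traytop 1451 [ 548.1 -155.4] [161.6 205.8] 10.0 z 0.0222 mean [ 0.5463 -0.154   0.0222]
top grip 136 [518.6 200.6] [39.3 14. ] 74.5 z 0.1054 mean [0.5182 0.2006 0.1051]
top plate 199 [600.1 169.5] [90.4  8.9] 74.3 z 0.1019 mean [0.5994 0.1691 0.1015]
top jaws 1904 [587.7 182.3] [112.1 157. ] 74.1 z 0.0607 mean [0.5988 0.1777 0.0606]
top bed 1611 [558.6 187.9] [107.1 240.9] 73.4 z 0.0311 mean [0.4975 0.2064 0.031 ]
top traytop 833 [ 548.5 -157.4] [161.6 201.2] 10.0 z 0.0223 mean [ 0.5479 -0.1584  0.0223]
side grip 146 [518.  201.4] [40.3 13.6] 74.0 z 0.1054 mean [0.518  0.2035 0.1047]
side plate 222 [599.8 169.4] [91.6 10.9] 74.9 z 0.1011 mean [0.5997 0.172  0.1006]
side jaws 1820 [587.1 181. ] [113.4 157.7] 74.0 z 0.0607 mean [0.5968 0.1834 0.0605]
side bed 1702 [558.2 188.6] [115.4 239.9] 73.8 z 0.031 mean [0.4952 0.2179 0.0309]
side traytop 618 [ 549.  -155.4] [159.4 205.8] 10.1 z 0.0221 mean [ 0.5441 -0.1481  0.022 ]
```

View pics/crop.png

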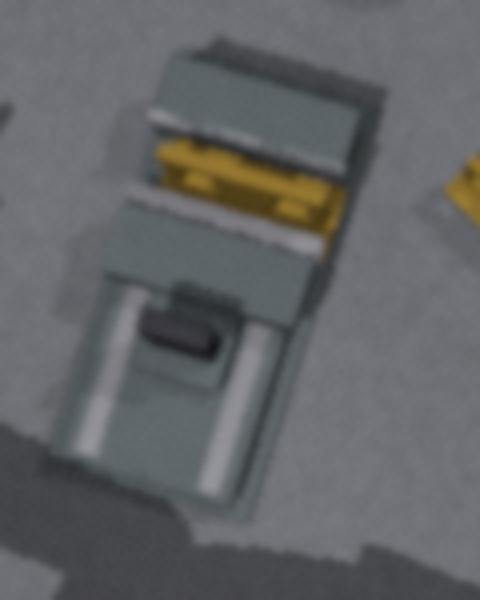

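```bash
cat >> h.py <<'E'
def go(target,yaw_y=None):
    """shift (normalised, tool axes) from the present pose to target TCP; turn that puts tool y at world angle yaw_y (deg, mod 180)"""
    o=get_obs();w,x,y,z=o["eef_rot"]
    from scipy.spatial.transform import Rotation as Ro
    R=Ro.from_quat([x,y,z,w]).as_matrix()
    s=R.T@(np.array(target)-o["eef_pos"])/0.4
    a=np.degrees(np.arctan2(R[1,1],R[0,1]))
    t=None if yaw_y is None else ((a-yaw_y+90)%180-90)/180
    print("t",round(o["time_s"],2),"pos",np.round(o["eef_pos"],4),"tooly",round(a,1),"down",np.round(R[:,2],3),"shift",np.round(s,4),"turn",t,"open",round(float(o["opening"]),3),"F",np.round(o["wrist_force"],1),"q",np.round(o["q"],2))
E
python3 - <<'E'
from h import *
go([.5185,.2012,.2],-15.7)
E
```

```text
t 0.9 pos [0.1538 0.5541 0.2313] tooly 74.5 down [-0.  0. -1.] shift [-1.1145 -0.6061  0.0782] turn -0.4989742828409223 open 1.003 F [0.7 0.2 0.3] q [ 1.09  0.18  1.61  0.    1.35 -0.21]
```

Top view: there are three stand-like parts. The large one is free on the bench at (187,211), the small one is at (346,203), and the middle-sized one is clamped in the vise at (284,199). The crop confirms that the clamped one has a 90 mm plate with its top at about 101 mm, so that is the stand. The dark grip plate is at (266,233). The flask at (141,338) is under the direct path, so I rise first.

Call:
{"name": "play_rows", "arguments": {"plan": [[60, [0, 0, -0.25], 0], [60, [0, 0, -0.25], 0], [60, [-0.98, -0.6, -0.25], 0.5], [60, [-0.98, -0.6, -0.25], 0.5], [60, [-0.98, -0.6, -0.25], 0.5], [60, [-0.98, -0.6, -0.25], 0.5], [60, [-0.98, -0.6, -0.25], 0.5], [60, [-0.98, -0.6, -0.25], 0.5], [60, [-0.98, -0.6, -0.25], 0.5], [60, [-0.98, -0.6, -0.25], 0.5]]}}

```text
time_s: 1.9
eef_pos: [0.4277, 0.2599, 0.3316]
eef_rot: [0.0, 0.673, 0.74, 0.0]
wrist_force: [0.7, 0.9, 0.2]
opening: 0.699
grasp_force: 0.0
```

Call:
{"name": "play_rows", "arguments": {"plan": [[60, [0, 0, 0], 0.2], [60, [0, 0, 0], 0.2], [60, [0, 0, 0], 0.2]]}}

```text
time_s: 2.2
eef_pos: [0.4271, 0.2609, 0.3312]
eef_rot: [-0.0, 0.822, 0.57, -0.0]
wrist_force: [0.4, -0.1, -0.6]
opening: 0.697
grasp_force: 0.0
```

```bash
python3 - <<'E'
from h import *
go([.5185,.2012,.072],-15.7)
E
```

```text
t 2.2 pos [0.4271 0.2609 0.3312] tooly -20.5 down [-0.  0. -1.] shift [-0.0596  0.2664  0.6481] turn -0.02670086233658916 open 0.697 F [ 0.4 -0.1 -0.6] q [ 0.31 -0.06  1.66  0.    1.54  0.67]
```

Call:
{"name": "play_rows", "arguments": {"plan": [[60, [-0.06, 0.266, 0.2], -0.027], [60, [-0.06, 0.266, 0.3], -0.027], [60, [-0.06, 0.266, 0.3], -0.027], [60, [-0.06, 0.266, 0.3], -0.027], [60, [-0.06, 0.266, 0.3], -0.027]]}}

```text
time_s: 2.7
eef_pos: [0.5176, 0.2016, 0.2092]
eef_rot: [-0.001, 0.795, 0.607, -0.002]
wrist_force: [0.2, 0.7, 0.5]
opening: 0.699
grasp_force: 0.0
```

```bash
python3 - <<'E'
from h import *
go([.5185,.2012,.073],-15.7)
E
```

```text
t 2.7 pos [0.5176 0.2016 0.2092] tooly -15.3 down [-0.005 -0.001 -1.   ] shift [1.000e-04 3.900e-03 3.405e-01] turn 0.002220334853968274 open 0.699 F [0.2 0.7 0.5] q [0.16 0.16 1.68 0.   1.31 0.42]
```

Call:
{"name": "play_rows", "arguments": {"plan": [[60, [0, 0.003, 0.12], 0], [60, [0, 0.003, 0.22], 0], [60, [0, 0.003, 0.3], 0], [60, [0, 0.003, 0.34], 0], [60, [0, 0.003, 0.34], 0], [10, [0, 0.003, 0.34], 0], [10, [0, 0.003, 0.34], 0], [10, [0, 0.003, 0.34], 0], [10, [0, 0.003, 0.34], 0], [10, [0, 0.003, 0.34], 0]]}}

```text
time_s: 3.7
eef_pos: [0.5205, 0.2028, 0.0774]
eef_rot: [0.0, 0.795, 0.607, 0.001]
wrist_force: [-3.4, 1.6, 9.1]
opening: 0.152
grasp_force: 59.9
```

```bash
python3 - <<'E'
from h import *
go([.5185,.2012,.073],-15.7)
E
```

```text
t 3.7 pos [0.5205 0.2028 0.0774] tooly -15.2 down [ 0.002  0.001 -1.   ] shift [-0.0051 -0.0037  0.0111] turn 0.002555871963531568 open 0.152 F [-3.4  1.6  9.1] q [0.16 0.33 1.76 0.   1.04 0.42]
```

Call:
{"name": "play_rows", "arguments": {"plan": [[10, [0, -0.015, -0.005], 0], [10, [0, -0.03, -0.008], 0], [10, [0, -0.045, -0.008], 0], [10, [0, -0.06, -0.008], 0], [10, [0, -0.075, -0.008], 0], [10, [0, -0.08, -0.008], 0], [10, [0, -0.08, -0.008], 0], [10, [0, -0.08, -0.008], 0]]}}

```text
time_s: 4.5
eef_pos: [0.4881, 0.2119, 0.0775]
eef_rot: [-0.001, 0.795, 0.607, 0.001]
wrist_force: [4.4, 7.2, -14.3]
opening: 0.152
grasp_force: 60.7
```

```bash
python3 - <<'E'
from h import *
go([.5185,.2012,.073],-15.7)
p=camera("side");w=cloud(p).reshape(-1,3);w=w[~np.isnan(w[:,0])]
u=np.array([np.cos(np.radians(15.7)),-np.sin(np.radians(15.7))])
v=(w[:,:2]-[.6017,.1758])@u; y=(w[:,:2]-[.6017,.1758])@[-u[1],u[0]]
m=(abs(y)<50e-3)&(abs(w[:,2]-.0605)<.004)
print(np.histogram(v[m],bins=np.arange(-.13,.08,.01)))
save(p,"side1",(220,200,400,360),4)
E
```

```text
t 4.5 pos [0.4881 0.2119 0.0775] tooly -15.3 down [-0.     0.003 -1.   ] shift [-0.0058  0.0803  0.0112] turn 0.0024557797326246423 open 0.152 F [  4.4   7.2 -14.3] q [0.18 0.28 1.83 0.   1.03 0.45]
(array([ 19,  10,   0,  84, 131, 149, 160,  59,   7,   0,   0,   0,  49,
        14,   0, 113, 186, 180, 179,  30]), array([-1.30000000e-01, -1.20000000e-01, -1.10000000e-01, -1.00000000e-01,
       -9.00000000e-02, -8.00000000e-02, -7.00000000e-02, -6.00000000e-02,
       -5.00000000e-02, -4.00000000e-02, -3.00000000e-02, -2.00000000e-02,
       -1.00000000e-02, -5.55111512e-17,  1.00000000e-02,  2.00000000e-02,
        3.00000000e-02,  4.00000000e-02,  5.00000000e-02,  6.00000000e-02,
        7.00000000e-02]))
```

Call:
{"name": "play_rows", "arguments": {"plan": [[50, [0, 0, 0], 0], [50, [0, 0, 0], 0], [50, [0, 0, 0], 0], [50, [0, 0, -0.12], 0], [50, [0, 0, -0.24], 0], [50, [0, 0, -0.24], 0], [50, [0, 0, -0.24], 0]]}}

```text
time_s: 5.25
eef_pos: [0.4899, 0.2107, 0.1766]
eef_rot: [0.001, 0.794, 0.607, 0.002]
wrist_force: [0.2, 0.8, 0.4]
opening: 0.586
grasp_force: 0.0
```

```bash
python3 - <<'E'
from h import *
P=[camera("top"),camera("side")]
u=np.array([np.cos(np.radians(15.7)),-np.sin(np.radians(15.7))])
for p in P:
    a=cloud(p).reshape(-1,3);a=a[~np.isnan(a[:,0])]
    V=np.stack([(a[:,:2]-[.6017,.1758])@u,(a[:,:2]-[.6017,.1758])@[-u[1],u[0]]],1)
    m=(abs(V[:,0])<.02)&(abs(V[:,1])<.08)&(a[:,2]>.095)&(a[:,2]<.106)
    if m.sum()>8:
        r=cv2.minAreaRect(a[m,:2].astype(np.float32)*1000);print("plate",m.sum(),np.round(r,1) if 0 else r,np.median(a[m],0))
    m=(abs(V[:,1])<.06)&(V[:,0]<-.0)&(abs(a[:,2]-.0605)<.003)
    print("jaw inner face",np.percentile(V[m,0],[1,50,95,98]))
    m=(V[:,0]<-.07)&(V[:,0]>-.16)&(abs(V[:,1])<.03)&(abs(a[:,2]-.105)<.004);print("grip",V[m].mean(0) if m.sum() else 0)
go([.5998,.1694,.17],-15.7)
E
```

```text
plate 134 ((596.4389038085938, 156.38182067871094), (62.92933654785156, 8.728610038757324), 73.951171875) [0.59616153 0.15639378 0.1015524 ]
jaw inner face [-0.0954941  -0.07373939 -0.0494111  -0.00361742]
grip 0
plate 209 ((600.1572265625, 169.37960815429688), (90.37493896484375, 10.661663055419922), 73.80915069580078) [0.60000167 0.17144766 0.10155039]
jaw inner face [-0.12498717 -0.07647615 -0.05571804 -0.00314355]
grip [-0.11941367  0.00285349]
t 5.35 pos [0.488  0.2104 0.1738] tooly -15.2 down [-0.001 -0.    -1.   ] shift [-0.0255  0.2967  0.0091] turn 0.0027703807275788646 open 0.588 F [ 0.5 -0.3  0.5] q [ 0.18  0.14  1.77 -0.    1.23  0.45]
```

View pics/side1.png

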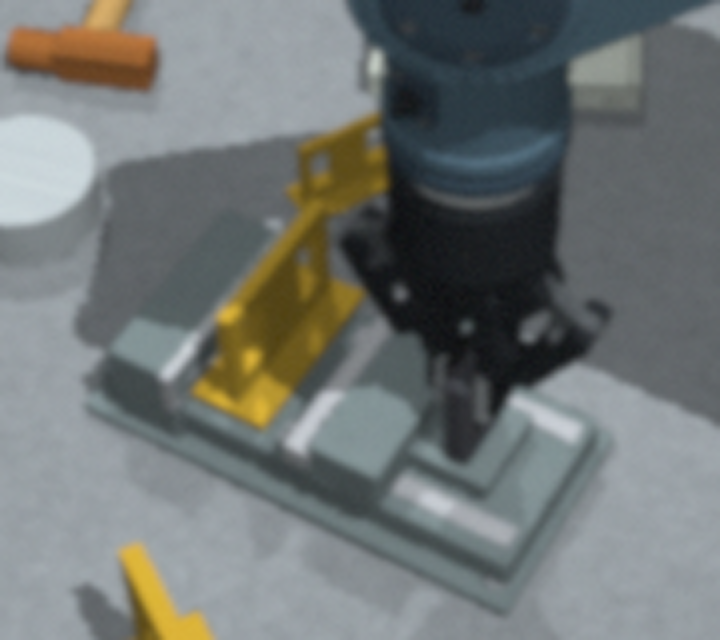

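The picture shows the sliding jaw well clear, about 34 mm open, and the stand upright and free at about crop (270,330). Next I grasp it.

Call:
{"name": "play_rows", "arguments": {"plan": [[50, [-0.025, 0.1, 0], 0], [50, [-0.025, 0.2, 0], 0], [50, [-0.025, 0.297, 0], 0], [50, [-0.025, 0.297, 0], 0], [50, [-0.025, 0.297, 0], 0], [50, [-0.025, 0.297, 0], 0]]}}

```text
time_s: 5.95
eef_pos: [0.599, 0.17, 0.1729]
eef_rot: [-0.001, 0.794, 0.608, -0.001]
wrist_force: [0.7, -0.1, 0.1]
opening: 0.586
grasp_force: 0.0
```

```bash
python3 - <<'E'
from h import *
go([.600,.1694,.070],-15.9)
E
```

```text
t 5.95 pos [0.599  0.17   0.1729] tooly -15.2 down [-0.003 -0.    -1.   ] shift [-0.0006  0.0036  0.2573] turn 0.00401295480595986 open 0.586 F [ 0.7 -0.1  0.1] q [0.09 0.34 1.53 0.   1.27 0.35]
```

Call:
{"name": "play_rows", "arguments": {"plan": [[50, [0, 0.002, 0.1], 0.003], [50, [0, 0.002, 0.18], 0.003], [50, [0, 0.002, 0.24], 0.003], [50, [0, 0.002, 0.257], 0.003], [50, [0, 0.002, 0.257], 0.003], [4, [0, 0.002, 0.257], 0.003], [4, [0, 0.002, 0.257], 0.003], [4, [0, 0.002, 0.257], 0.003], [4, [0, 0.002, 0.257], 0.003], [4, [0, 0.002, 0.257], 0.003]]}}

```text
time_s: 6.95
eef_pos: [0.601, 0.1702, 0.0729]
eef_rot: [-0.001, 0.797, 0.604, -0.0]
wrist_force: [-5.1, 1.9, 4.9]
opening: 0.083
grasp_force: 60.2
```

```bash
python3 - <<'E'
from h import *
go([.600,.1694,.070],-15.9)
E
```

```text
t 6.95 pos [0.601  0.1702 0.0729] tooly -15.7 down [-0.001  0.001 -1.   ] shift [-0.0025 -0.0018  0.0073] turn 0.0009448918126669999 open 0.083 F [-5.1  1.9  4.9] q [0.09 0.47 1.59 0.   1.09 0.36]
```

Call:
{"name": "play_rows", "arguments": {"plan": [[4, [0, -0.01, 0], 0], [4, [0, -0.01, 0], 0], [4, [0, -0.01, -0.03], 0], [4, [0, -0.01, -0.09], 0], [4, [0, -0.01, -0.16], 0], [4, [0, -0.01, -0.22], 0], [4, [0, -0.01, -0.26], 0], [4, [0, -0.01, -0.26], 0], [4, [0, -0.01, -0.26], 0]]}}

```text
time_s: 7.85
eef_pos: [0.597, 0.1706, 0.1749]
eef_rot: [-0.0, 0.797, 0.604, -0.0]
wrist_force: [-0.8, -0.5, -4.9]
opening: 0.081
grasp_force: 59.1
```

```bash
python3 - <<'E'
from h import *
go([.548,-.156,.17],-15.7)
P=[camera("side"),camera("top")];save(P[0],"side2",(180,130,400,360),3)
for p in P:
    a=cloud(p)
    for r in masks_of(p,"stand")[:4]:
        q=a[r["mask"]];q=q[~np.isnan(q[:,0])]
        print(round(r["conf"],2),np.round(r["rect"]),np.round(np.median(q,0),3),np.round(np.percentile(q,[2,98],0),3).tolist())
E
```

```text
t 7.85 pos [0.597  0.1706 0.1749] tooly -15.7 down [-0.001 -0.    -1.   ] shift [-0.8191  0.1035  0.0125] turn -0.0001948494461859222 open 0.081 F [-0.8 -0.5 -4.9] q [0.09 0.33 1.54 0.   1.27 0.36]
0.95 [273. 380.  58.  89.] [0.571 0.396 0.011] [[0.523, 0.333, 0.006], [0.627, 0.441, 0.097]]
0.88 [288. 246.  51.  59.] [0.596 0.185 0.141] [[0.568, 0.029, 0.006], [0.627, 0.218, 0.205]]
0.68 [311. 241.  21.  24.] [0.591 0.02  0.016] [[0.567, -0.002, 0.001], [0.608, 0.135, 0.136]]
0.9 [346. 201.  28.  26.] [0.599 0.028 0.008] [[0.575, -0.0, 0.002], [0.625, 0.055, 0.052]]
0.63 [274. 196.  42.  23.] [0.586 0.152 0.14 ] [[0.506, 0.121, 0.135], [0.612, 0.216, 0.567]]
0.59 [176. 212.  40.  55.] [0.559 0.393 0.031] [[0.521, 0.354, 0.004], [0.605, 0.429, 0.097]]
0.48 [141. 338.  67.  42.] [0.306 0.419 0.185] [[0.274, 0.405, 0.022], [0.334, 0.461, 0.213]]
```

View pics/side2.png

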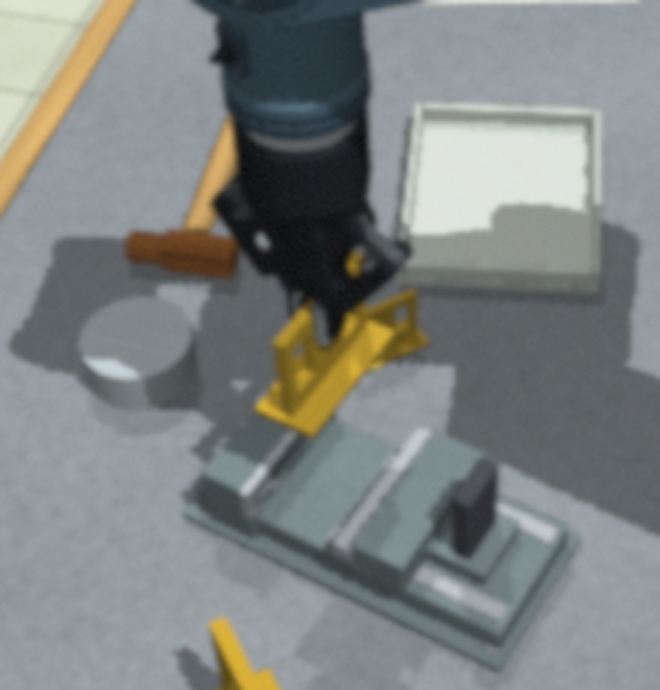

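The picture shows the stand held upright above the vise at about crop (320,370). The jaw is still open and the bystanders have not moved. Carrying it to the tray at world (0.548, -0.156).

Call:
{"name": "play_rows", "arguments": {"plan": [[4, [-0.08, 0.01, 0], 0], [4, [-0.18, 0.02, 0], 0], [4, [-0.28, 0.035, 0], 0], [4, [-0.38, 0.05, 0], 0], [4, [-0.48, 0.06, 0], 0], [4, [-0.58, 0.075, 0], 0], [4, [-0.68, 0.085, 0], 0], [4, [-0.76, 0.1, 0], 0], [4, [-0.81, 0.103, 0], 0], [4, [-0.82, 0.103, 0], 0]]}}

```text
time_s: 9.05
eef_pos: [0.5474, -0.1586, 0.1748]
eef_rot: [-0.0, 0.798, 0.602, -0.001]
wrist_force: [-0.4, 0.3, -3.0]
opening: 0.081
grasp_force: 59.0
```

Call:
{"name": "play_rows", "arguments": {"plan": [[4, [0, 0, 0], 0], [4, [0, 0, 0.08], 0], [4, [0, 0, 0.16], 0], [4, [0, 0, 0.22], 0], [4, [0, 0, 0.25], 0], [4, [0, 0, 0.27], 0], [4, [0, 0, 0.27], 0], [4, [0, 0, 0.27], 0]]}}

```text
time_s: 9.85
eef_pos: [0.5492, -0.1563, 0.0688]
eef_rot: [0.001, 0.797, 0.604, 0.0]
wrist_force: [0.1, -0.9, -4.6]
opening: 0.081
grasp_force: 58.9
```

```bash
python3 - <<'E'
from h import *
go([.548,-.156,.049])
p=camera("side");save(p,"side3",(240,120,440,260),4)
E
```

```text
t 9.85 pos [ 0.5492 -0.1563  0.0688] tooly -15.7 down [ 0.002 -0.001 -1.   ] shift [-0.0001 -0.0033  0.0495] turn None open 0.081 F [ 0.1 -0.9 -4.6] q [-0.49  0.37  1.73  0.    1.04 -0.21]
```

View pics/side3.png

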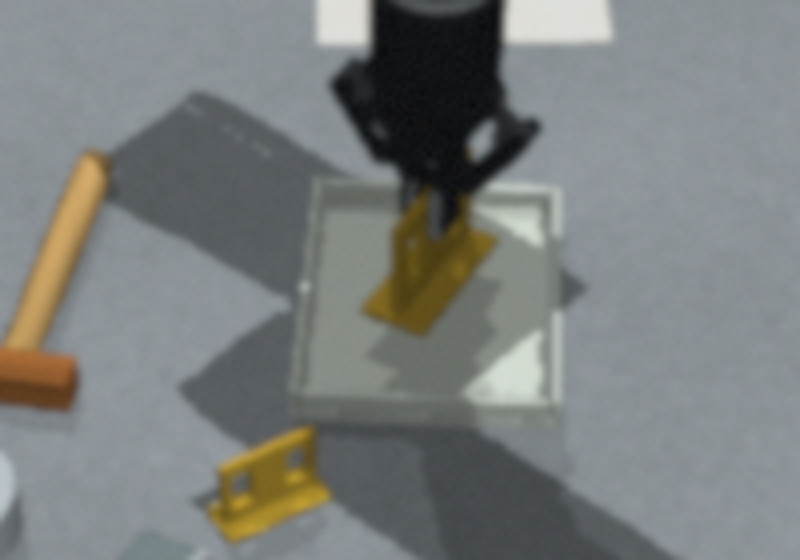

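The stand hangs upright over the tray at about crop (430,290), near its middle and clear of the walls. Lowering the last 20 mm slowly.

Call:
{"name": "play_rows", "arguments": {"plan": [[4, [0, 0, 0.015], 0], [4, [0, 0, 0.027], 0], [4, [0, 0, 0.036], 0], [4, [0, 0, 0.042], 0], [4, [0, 0, 0.046], 0], [4, [0, 0, 0.046], 0]]}}

```text
time_s: 10.5
eef_pos: [0.5483, -0.1562, 0.0492]
eef_rot: [-0.0, 0.797, 0.604, -0.0]
wrist_force: [0.5, 0.4, -4.9]
opening: 0.082
grasp_force: 59.0
```

```bash
python3 - <<'E'
from h import *
go([.548,-.156,.049])
E
```

```text
t 10.5 pos [ 0.5483 -0.1562  0.0492] tooly -15.7 down [-0.  0. -1.] shift [ 0.0002 -0.0008  0.0004] turn None open 0.082 F [ 0.5  0.4 -4.9] q [-0.49  0.4   1.74  0.    1.   -0.21]
```

Wrist force still shows the full weight, so the foot has not touched yet. I creep on down until it does.

Call:
{"name": "play_rows", "arguments": {"plan": [[4, [0, 0, 0.003], 0], [4, [0, 0, 0.005], 0], [4, [0, 0, 0.005], 0]]}}

```text
time_s: 10.8
eef_pos: [0.5486, -0.1563, 0.0489]
eef_rot: [0.0, 0.797, 0.604, 0.0]
wrist_force: [-4.7, 3.1, 8.8]
opening: 0.083
grasp_force: 60.8
```

Contact: the force has turned upward. Releasing and rising.

Call:
{"name": "play_rows", "arguments": {"plan": [[14, [0, 0, -0.002], 0], [30, [0, 0, -0.002], 0], [50, [0, 0, -0.002], 0], [50, [0, 0, -0.002], 0], [50, [0, 0, -0.06], 0], [50, [0, 0, -0.16], 0], [50, [0, 0, -0.28], 0], [50, [0, 0, -0.4], 0], [50, [0, 0, -0.4], 0], [50, [0, 0, -0.4], 0]]}}

```text
time_s: 11.8
eef_pos: [0.5492, -0.1566, 0.2089]
eef_rot: [0.002, 0.797, 0.604, 0.001]
wrist_force: [0.4, 0.2, -1.0]
opening: 0.588
grasp_force: 0.0
```

```bash
python3 - <<'E'
from h import *
go([.548,-.156,.049])
p=camera("side");save(p,"side4",(180,120,420,360),2.5)
a=cloud(p).reshape(-1,3);a=a[~np.isnan(a[:,0])]
m=(abs(a[:,0]-.548)<.07)&(abs(a[:,1]+.156)<.09)&(a[:,2]>.065)&(a[:,2]<.09)
print("top of stand",cv2.minAreaRect(a[m,:2].astype(np.float32)*1000),np.percentile(a[m,2],[50,98]))
E
```

```text
t 11.8 pos [ 0.5492 -0.1566  0.2089] tooly -15.7 down [ 0.003 -0.002 -1.   ] shift [ 0.001  -0.0047  0.3998] turn None open 0.588 F [ 0.4  0.2 -1. ] q [-0.49  0.19  1.64 -0.    1.31 -0.21]
top of stand ((548.7305297851562, -156.39906311035156), (94.6725845336914, 11.14280891418457), 74.21269226074219) [0.07653283 0.08073005]
```

View pics/side4.png

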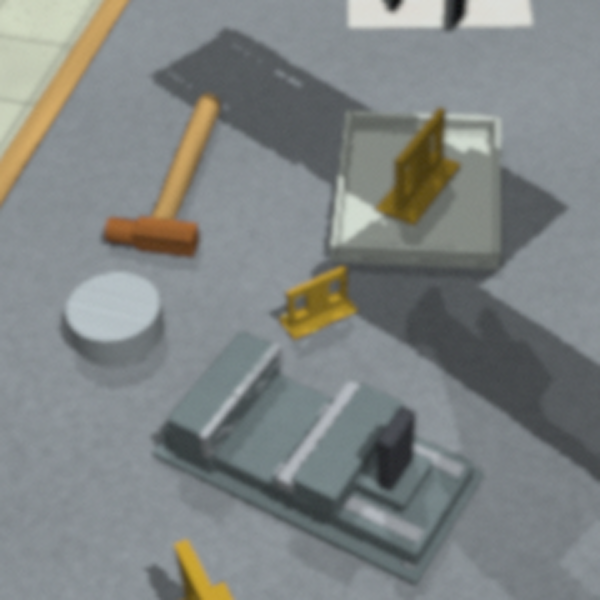

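The picture shows the stand upright in the tray at about crop (420,175), with its top at about 77 mm as it should be. The jaw is open, the gripper is clear, and the tin and mallet are in place.

```bash
python3 -c "
from bench import *
print(hand_in())"
```

```text
the job is handed in; nothing more can be done
None
```

I opened the jaw about 34 mm, lifted the stand straight out, set it upright near the middle of the tray, and handed the job in; the tin and mallet look unmoved, the flask was out of the last view, and no verdict came back.

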